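# Shim a tube tight in a clamping fixture and hold the wedge home

## Robot

A 6-joint arm with a two-finger parallel gripper is mounted at the origin on a cart in front of the work surface, level with it; the furniture and walls round the work are solid. World frame = base frame: x ahead of the robot, y to its left, z up, the work surface at z = 0. Lengths are in m, angles in degrees, forces in N, time in s.
With the tool pointing down it reaches from about 0.35 to 0.875 m from the base axis. Payload 4.2 kg.
Tool frame: the origin (TCP) lies midway between the tips of the shut fingers; the grasp point (between the pads) lies 19 mm behind it; z points along the fingers, y is the direction in which the jaws open and shut (so a half turn about z gives the same grasp; the last joint's range is limited). The gripper opens to 87 mm and grips with 3 to 60 N. Pads are 19 mm wide; open, the fingers measure 117 mm over their backs; the gripper's body (75 mm by 190 mm) begins 51 mm behind the grasp point.
Start: joints at [84.202, 22.042, 0.453, 0, -68.411, -14.817], TCP at [0.22, 0.585, 0.223] pointing down, gripper open.
Joint ranges: [-179.83, 179.83], [-69.29, 118.12], [-61.27, 80.66], [-181.25, 117.63], [-171.15, -9.14], [-177.46, 177.46]. Speed limits (degrees/s): [159.86, 159.86, 180, 180, 180, 180].

## Interface

Orientations are given as a 3x3 rotation matrix whose columns are the frame's x, y, z axes.
In Python, from station import sense, capture, finish_job gives the robot as it stands. The module is installed in compiled form; this text tells all that it offers.
- The arm moves only by the shell command python3 -m jog 'ROWS' [OPENING]. ROWS is JSON, a list of rows, each a list of 6 numbers: the shift along the tool's x, y, z in cm, then the turn, a rotation vector about the tool's x, y, z in degrees. In form: [[dx, dy, dz, wx, wy, wz], ...]. A call has exactly 5 rows; each row shifts and turns the commanded pose from where the row before left it, along the tool's axes as they then stand; what a row does not reach is not made up. A row lasts 1/12 s, in which the tool goes at most 41.7 mm and 7.16 degrees, less where a joint would pass 70% of its speed; a pose out of reach is approached as far as the arm can. A call is refused whole if a number of a shift passes 4.17 or a number of a turn 7.16, either way. A call with a gripper value outside its range is refused whole. OPENING is the finger opening in cm, from 0 to 8.7, set as the call begins (- or left out, the last holds). The fingers move at their own pace and stop on an object; the grip force is fixed at half the most. Time passes only in rows, so rows that do not move let the fingers close, or fill a call up. It gives the time, the measured TCP pose, the force and the opening at its end, in the units of the state.
- sense(): the state, without advancing time (a new reading comes with each control period).
- capture(name): name is "scene" or "top"; returns a dict with "frame" (400x640x3 uint8, red, green, blue), "fx", "fy", "cx", "cy" (pixels), "world_to_cam" (4x4, takes a point from world to camera coordinates). Camera axes: x right, y up, looking along -z (the intrinsics and any distortion apply to the point x, -y, -z); pixel columns grow to the right and rows downward; lengths in m; the calibration is good to about 2 mm. A picture is of the moment at which its call begins. There is no depth.
- finish_job(): hands the job in, once; it reports no verdict.
The state is a dict: "time_s": time; "joints": joint angles; "joint_velocities": joint speeds; "effort": joint torques, N m; "tcp_pos": TCP position; "ee_rot": TCP orientation; "wrist_force": force on the tool from outside, world axes, zero at the start; "moment": the same for the moment, N m; "gripper_width": opening from 0.0 (shut) to 1.0 (fully open).
Only numpy, scipy, OpenCV 4.12 (cv2) and the standard library are available. Lean on these libraries where they do the work, as an engineer would, in place of code of your own. Each camera call takes 0.05 s, during which the arm holds its last target.

## Task

A stub of aluminium tube stands loosely in the fixture. Take shims from the rack and stand them upright in the gap between the tube and the leaning stop until no further shim would fit, then push the wedge, thin end down and upright, in between the last shim and the stop until you feel it jam, with the tube squeezed firmly against the jaw. Finish while still gripping the wedge, holding the stack tight: do not let go of it.

Things in the scene. Friction and masses are not known exactly. Their poses are not given: they have to be found in the camera images.
- fixture: Clamping fixture fixed to the bench: dark steel base plate 70 x 160 x 10 mm, its top at z = 10 mm. Origin: on the bench under the plate, which reaches from y = -85 to +75 mm. Along its y axis stand, from +y to -y: jaw, tube, gap, stop. The gap is open at the top and both x ends. Faces slippery (friction about 0.3)
- jaw: Upright fixed aluminium jaw of the fixture, 36 (x) x 14 (y) x 50 mm high. Origin: bottom edge of its inner face (the face toward the tube), on the plate's top, mid width; axes as the fixture's; the jaw lies on its +y side. In the fixture's frame it is always at (0, 45, 10) mm
- stop: Fixed aluminium stop facing the jaw, 36 mm wide (x), 50 high, at a different distance each time. Origin: bottom edge of its face, on the plate's top, mid width; axes as the fixture's. The face leans back to -y by 0.35 mm per mm of height: the gap is 17.5 mm wider at the top. Gap from tube to stop at the bottom: 14 to 29.5 mm when the tube touches the jaw
- tube: Loose workpiece: stub of aluminium rectangular tube standing on end on the plate between jaw and stop, almost touching the jaw; 36 (x) x 32 (y) x 50 mm high, 0.1 to 0.2 kg. Origin: centre of its underside; axes as the fixture's
- rack: Wooden rack fixed to the bench, 60 x 128 mm, floor 8 mm above the bench, dividers up to 38 mm above the bench. The three shims and the wedge stand upright in it in a row along its y axis (shims 25 mm apart), with axes like its own. It and the fixture may have changed sides. Origin: on the bench, under the rack
- shim_1: Flat white plastic shim, first in the rack from its +y end, standing on its edge: 42 (x) x 10 thick (y) x 64 mm high, 0.04 kg; top 72 mm above the bench in the rack. Origin: centre of its underside. All three are alike. Free to grip across its 42 mm width, which is more than the tube's, jaw's, stop's and dividers' 36 to 40 mm
- shim_2: Flat white plastic shim, second in the rack from its +y end, standing on its edge: 42 (x) x 10 thick (y) x 64 mm high, 0.04 kg; top 72 mm above the bench in the rack. Origin: centre of its underside. All three are alike. Free to grip across its 42 mm width, which is more than the tube's, jaw's, stop's and dividers' 36 to 40 mm
- shim_3: Flat white plastic shim, third in the rack from its +y end, standing on its edge: 42 (x) x 10 thick (y) x 64 mm high, 0.04 kg; top 72 mm above the bench in the rack. Origin: centre of its underside. All three are alike. Free to grip across its 42 mm width, which is more than the tube's, jaw's, stop's and dividers' 36 to 40 mm
- wedge: White plastic wedge, 46 mm wide (x), 82 high, 0.08 kg, upright in the rack's -y end, thin end down. Origin: underside, mid width, in its upright face (y = 0). Body on the -y side: 12.5 mm thick at the bottom; its other face leans to -y by 0.35 mm per mm of height (parallel to the stop's) up to 52 mm, 31 thick. Head above. Axes like the fixture's: upright face to the shims, leaning face to the stop
- wedge_head (a point): Point in the middle of the wedge's head, 10 mm below its top, 72 mm above the wedge's underside and 15 mm to -y of its upright face; head 46 (x) x 18 (y) x 26 mm; grip here across the 46 mm width (x)

How it is judged:
By the outcome, as a careful person would: the job done as asked, in the order asked, and still so for the second after the job is handed in, while the arm keeps its last pose, push and grip.
It also fails if it takes over 64 s, if anything falls off the work surface, if the arm or the gripper's body presses on something with over 40 N, if the wrist force passes 120 N, or if a joint passes its speed limit or range.

## Working session

There is one attempt and no reset: what is moved stays moved. The work goes in short steps, Python scripts to look and compute and a shell command to move; the robot and the scene stay as the last step left them, time stands still between calls to the robot, and variables do not carry over. Pictures are saved under pics/ and viewed, and the job is handed in when it is done.

```bash
mkdir -p pics
cat > h.py <<'E'
import numpy as np, cv2
from station import sense, capture, finish_job
def grab(n,f):
    c=capture(n); cv2.imwrite('pics/'+f+'.png',c['frame'][:,:,::-1]); np.savez('pics/'+f+'.npz',**{k:v for k,v in c.items()}); return c
def load(f): return dict(np.load('pics/'+f+'.npz'))
def ray(c,u,v):
    T=np.array(c['world_to_cam']); R=T[:3,:3]; o=-R.T@T[:3,3]
    d=R.T@np.array([(u-c['cx'])/c['fx'],-(v-c['cy'])/c['fy'],-1]); return o,d
def onz(c,u,v,z):
    o,d=ray(c,u,v); return o+d*(z-o[2])/d[2]
def proj(c,p):
    T=np.array(c['world_to_cam']); q=T[:3,:3]@p+T[:3,3]
    return np.array([c['cx']+c['fx']*q[0]/-q[2], c['cy']+c['fy']*-q[1]/-q[2]])
E
python3 - <<'E'
from h import *
for n in('scene','top'):
    c=grab(n,n+'0'); print(c.keys(),c['fx'],c['cx'],c['cy']); T=c['world_to_cam'];print(-T[:3,:3].T@T[:3,3]); print(T[:3,:3].round(2))
s=sense();print({k:np.round(v,3).tolist() for k,v in s.items()})
E
```

```text
dict_keys(['frame', 'fx', 'fy', 'cx', 'cy', 'world_to_cam']) 420.9072887770336 319.56177412887274 200.6851485768872
[-0.11107764 -0.19249495  0.54792121]
[[ 0.48 -0.88 -0.02]
 [ 0.49  0.25  0.84]
 [-0.73 -0.41  0.55]]
dict_keys(['frame', 'fx', 'fy', 'cx', 'cy', 'world_to_cam']) 485.0622595164517 320.52006221297796 190.35744642841277
[0.368367  0.1883634 0.9134368]
[[ 0.02 -1.    0.01]
 [ 0.99  0.02  0.15]
 [-0.16  0.01  0.99]]
{'time_s': 0.1, 'joints': [84.2, 22.085, 0.387, -0.025, -68.411, -14.817], 'joint_velocities': [0.055, -0.101, 0.148, 0.074, -0.055, 0.091], 'effort': [-0.001, -39.169, 18.794, 4.232, 0.013, -0.0], 'tcp_pos': [0.22, 0.584, 0.222], 'ee_rot': [[0.936, -0.352, -0.001], [-0.352, -0.936, -0.002], [0.0, 0.002, -1.0]], 'wrist_force': [1.16, -0.396, 0.228], 'moment': [-0.005, 0.014, 0.033], 'gripper_width': 1.006}
```

View pics/scene0.png

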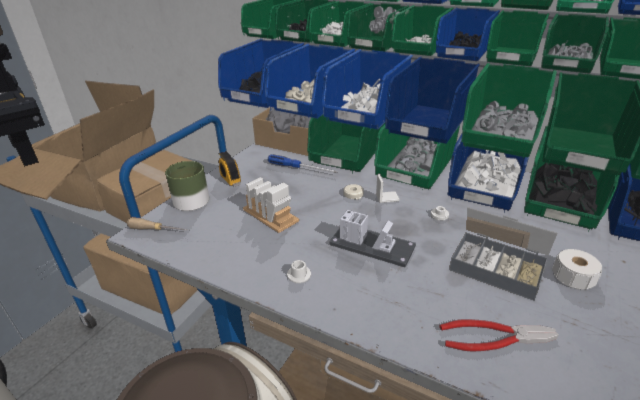

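View pics/top0.png

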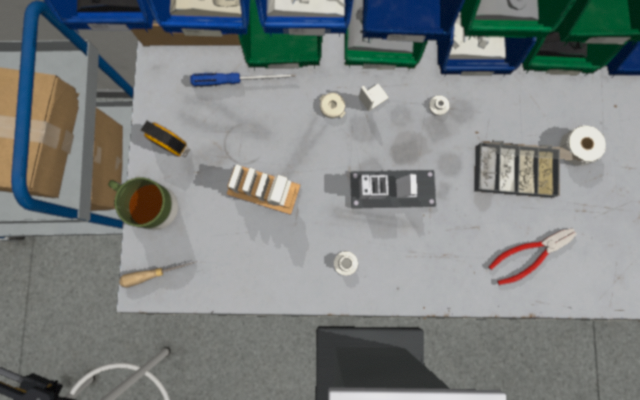

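The overview shows the rack at about (262,188) in the top view and the fixture at about (393,188). Zooming in on both.

Run:
```python
import cv2
a=cv2.imread('pics/top0.png')
cv2.imwrite('pics/tz1.png',cv2.resize(a[150:222,220:310],None,fx=8,fy=8,interpolation=cv2.INTER_CUBIC))
cv2.imwrite('pics/tz2.png',cv2.resize(a[155:220,340:445],None,fx=7.5,fy=7.5,interpolation=cv2.INTER_CUBIC))
a=cv2.imread('pics/scene0.png')
cv2.imwrite('pics/sz.png',cv2.resize(a[165:270,235:425],None,fx=4.2,fy=4.2,interpolation=cv2.INTER_CUBIC))
```

```text
(no output)
```

View pics/tz1.png

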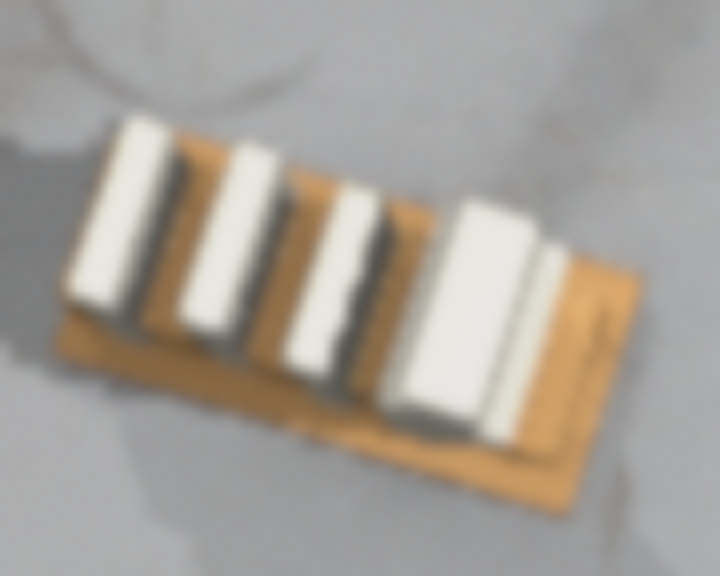

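View pics/tz2.png

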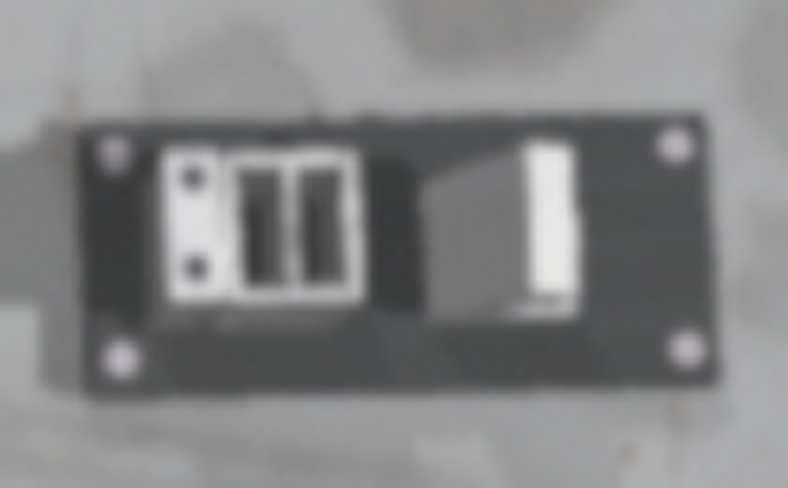

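View pics/sz.png

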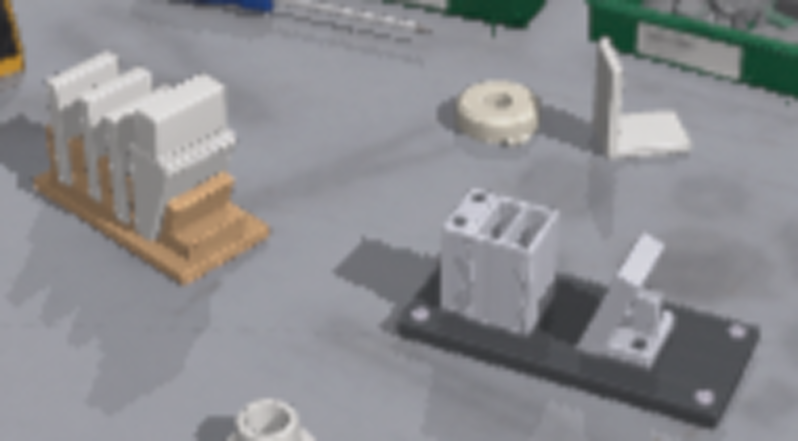

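Run:
```python
from h import *
c=load('top0'); f=c['frame']
def rect(mask,z,off=(0,0),minA=30):
    cs,_=cv2.findContours(mask,cv2.RETR_EXTERNAL,cv2.CHAIN_APPROX_NONE); out=[]
    for k in cs:
        if cv2.contourArea(k)<minA: continue
        # upsample offset
        (r)=cv2.boxPoints(cv2.minAreaRect(k)); p=np.array([onz(c,*((q+.5)/8-.5+np.array(off)),z)[:2] for q in r])*1000
        L=[np.linalg.norm(p[1]-p[0]),np.linalg.norm(p[2]-p[1])]
        e=(p[1]-p[0]) if L[0]>L[1] else p[2]-p[1]; a=np.degrees(np.arctan2(e[1],e[0]))
        out.append((p.mean(0).round(1),np.round(L,1),round(a,1)))
    return sorted(out,key=lambda t:-t[0][1])
def up(x0,x1,y0,y1): return cv2.resize(f[y0:y1,x0:x1],None,fx=8,fy=8,interpolation=cv2.INTER_CUBIC)
u=up(220,310,150,222); hsv=cv2.cvtColor(u,cv2.COLOR_RGB2HSV)
for t in(190,205,215):
    m=((hsv[:,:,1]<40)&(hsv[:,:,2]>t)).astype(np.uint8)*255
    cv2.imwrite(f'pics/m{t}.png',m)
    print(t); [print(r) for r in rect(m,.072,(220,150),1500)]
u=up(340,445,155,220); hsv=cv2.cvtColor(u,cv2.COLOR_RGB2HSV)
# plate: dark
for t in(95,110,125):
    m=(hsv[:,:,2]<t).astype(np.uint8)*255; m=cv2.morphologyEx(m,cv2.MORPH_OPEN,np.ones((9,9)))
    print(t);[print(r) for r in rect(m,.010,(340,155),20000)]
cv2.imwrite('pics/mp.png',m)
for t in(190,205):
    m=(hsv[:,:,2]>t).astype(np.uint8)*255
    print('w',t);[print(r) for r in rect(m,.060,(340,155),1500)]
    cv2.imwrite(f'pics/mw{t}.png',m)
# screws z 10
for p in[(116,155),(676,146),(122,359),(687,349)]: print((onz(c,340+p[0]/7.5,155+p[1]/7.5,.01)*1000).round(1))
```

```text
190
(array([524.3, 331.6]), array([41.8, 10.6]), np.float64(-17.0))
(array([519. , 307.1]), array([41.9, 10.8]), np.float64(-15.7))
(array([509.9, 284.3]), array([41.7,  9.3]), np.float64(-16.2))
(array([501.2, 250.8]), array([48.4, 26.7]), np.float64(-17.2))
205
(array([524.2, 331.7]), array([40.4,  9.1]), np.float64(-16.7))
(array([518.8, 307.2]), array([40.3,  9.5]), np.float64(-15.6))
(array([509.7, 284.2]), array([40.3,  8.4]), np.float64(-15.8))
(array([501. , 250.4]), array([47.1, 25.2]), np.float64(-16.5))
215
(array([524.1, 331.7]), array([39.4,  8.2]), np.float64(-16.8))
(array([518.8, 307.4]), array([39.1,  8.5]), np.float64(-16.0))
(array([509.6, 284.2]), array([39.3,  7.5]), np.float64(-15.4))
(array([503.2, 253.6]), array([43.7, 16.5]), np.float64(-16.5))
(array([496.1, 241.3]), array([42. ,  4.8]), np.float64(-16.3))
95
(array([516.1,  44.3]), array([161. ,  68.5]), np.float64(-87.8))
110
(array([516.1,  44.6]), array([164. ,  70.7]), np.float64(-87.7))
125
(array([516. ,  48.3]), array([173.5,  72.8]), np.float64(-87.7))
w 190
(array([514. ,  97.8]), array([15.2, 33.5]), np.float64(-176.0))
(array([517.1,  14. ]), array([10.1, 34.9]), np.float64(-179.0))
w 205
(array([510.6,  97.7]), array([12.9, 24.3]), np.float64(-174.9))
(array([517.2,  13.9]), array([ 9. , 33.3]), np.float64(-179.3))
[539.6 113.4  10. ]
[544.4 -28.7  10. ]
[487.6 111.6  10. ]
[492.5 -30.4  10. ]
```

```bash
python3 - <<'E'
from h import *
c=load('top0')
O=np.array([515.8,46.5]);a=np.radians(2.0);ex=np.array([np.cos(a),np.sin(a)]);ey=np.array([-np.sin(a),np.cos(a)])
def fx(p,z,c=c): 
    w=onz(c,p[0],p[1],z/1000)[:2]*1000-O; return np.round([w@ex,w@ey],1)
T=lambda x,y:(340+(x+.5)/7.5-.5,155+(y+.5)/7.5-.5)
for n,p,z in[('jaw L far',(163,155),60),('jaw L near',(170,303),60),('tube R far',(357,152),60),('tube R near',(364,300),60),('jaw/tube far',(222,152),60),('jaw/tube near',(228,302),60),('stop bot far',(422,185),10),('stop bot near',(428,318),10),('stop top far',(523,143),60),('stop top near',(531,296),60),('tube bot',(366,300),10)]:
    print(n,fx(T(*p),z))
s=load('scene0');S=lambda x,y:(235+(x+.5)/4.2-.5,165+(y+.5)/4.2-.5)
print('scene')
for n,p,z in[('tube near corner top -y',(520,222),60),('tube top far -y',(557,207),60),('tube bot near corner -y',(527,330),10),('jaw near top +y',(443,233),60),('stop bot near',(583,350),10),('stop top near',(625,283),60),('stop top far',(648,236),60),
 ('screw',(420,315),10),('screw',(737,330),10),('screw',(704,396),10)]:
    print(n,fx(S(*p),z,s))
E
python3 - <<'E'
import cv2
a=cv2.imread('pics/scene0.png')
cv2.imwrite('pics/sz2.png',cv2.resize(a[205:265,325:420],None,fx=8.4,fy=8.4,interpolation=cv2.INTER_CUBIC))
E
```

```text
jaw L far [17.4 60. ]
jaw L near [-18.4  59.5]
tube R far [17.3 13.5]
tube R near [-18.5  13.3]
jaw/tube far [17.9 45.8]
jaw/tube near [-18.4  45.7]
stop bot far [ 17.9 -10.4]
stop bot near [-16.1 -10.4]
stop top far [ 18.8 -26.4]
stop top near [-18.2 -26.5]
tube bot [-11.2   5. ]
scene
tube near corner top -y [ 3.  27.6]
tube top far -y [21.9 16.2]
tube bot near corner -y [-12.5  16. ]
jaw near top +y [-20.4  56.9]
stop bot near [-15.1 -13.4]
stop top near [-20.8 -32.9]
stop top far [ 17.7 -30.6]
screw [-23.8  67.2]
screw [ 29.9 -74.4]
screw [-22.4 -74.5]
```

View pics/sz2.png

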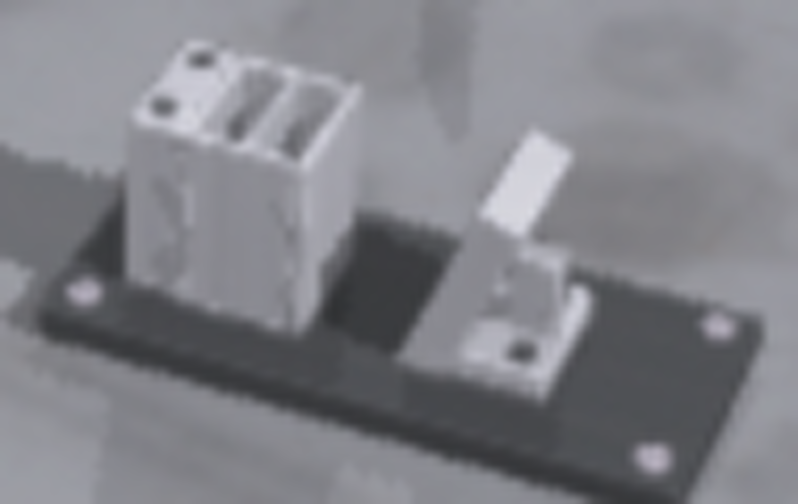

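```bash
cat >> h.py <<'E'
from scipy.spatial.transform import Rotation as Ro
RACKYAW=-16.5; FIXYAW=2.0
FO=np.array([.5158,.0465])
def fixp(x,y):  # fixture mm -> world m
    a=np.radians(FIXYAW); return FO+np.array([np.cos(a)*x-np.sin(a)*y,np.sin(a)*x+np.cos(a)*y])/1000
def target(xy,z,ang):
    """print the tool-frame shift (cm) and turn (deg) to TCP xy,z with tool y at world angle ang(deg), pointing down"""
    s=sense(); R=np.array(s['ee_rot']); a=np.radians(ang)
    y=np.array([np.cos(a),np.sin(a),0]); zz=np.array([0,0,-1.]); Rt=np.c_[np.cross(y,zz),y,zz]
    d=R.T@(np.array([xy[0],xy[1],z])-s['tcp_pos'])*100
    print('t',s['time_s'],'tcp',np.round(s['tcp_pos'],4),'shift cm',d.round(2),'turn',Ro.from_matrix(R.T@Rt).as_rotvec(degrees=True).round(2),'F',np.round(s['wrist_force'],1),'w',round(s['gripper_width']*87,1),'M',np.round(s['moment'],2))
E
python3 -m jog '[[0,0,0,0,0,7.1],[0,0,0,0,0,7.1],[0,0,0,0,0,7.1],[0,0,0,0,0,7.1],[0,0,0,0,0,7.1]]'
python3 -m jog '[[0,0,0,0,0,7.1],[0,0,0,0,0,7.1],[0,0,0,0,0,7.1],[0,0,0,0,0,7.1],[0,0,0,0,0,7.1]]'
python3 -m jog '[[0,0,0,0,0,7.1],[0,0,0,0,0,7.1],[0,0,0,0,0,0],[0,0,0,0,0,0],[0,0,0,0,0,0]]'
python3 -c "
from h import *
target((.5242,.3317),.15,180+RACKYAW)"
```

```text
time_s: 0.52
tcp_pos: [0.2199, 0.5846, 0.2219]
ee_rot: [[0.552, -0.834, -0.0], [-0.834, -0.552, -0.001], [0.001, 0.001, -1.0]]
wrist_force: [0.6, 0.1, -0.6]
gripper_width: 1.0
time_s: 0.93
tcp_pos: [0.2199, 0.5846, 0.2219]
ee_rot: [[-0.034, -0.999, -0.0], [-0.999, 0.034, -0.001], [0.001, 0.0, -1.0]]
wrist_force: [0.2, -1.0, -0.5]
gripper_width: 0.998
time_s: 1.35
tcp_pos: [0.22, 0.5848, 0.2223]
ee_rot: [[-0.27, -0.963, -0.0], [-0.963, 0.27, -0.001], [0.001, -0.0, -1.0]]
wrist_force: [-0.2, -0.2, 0.7]
gripper_width: 0.995
t 1.35 tcp [0.22   0.5848 0.2223] shift cm [ 16.16 -36.13   7.24] turn [-0.   -0.03  0.84] F [-0.2 -0.2  0.7] w 86.6 M [ 0.06 -0.04  0.07]
```

```bash
python3 -m jog '[[1.6,-3.6,0,0,0,0.8],[1.6,-3.6,0,0,0,0],[1.6,-3.6,0,0,0,0],[1.6,-3.6,0,0,0,0],[1.6,-3.6,0,0,0,0]]' >/dev/null
python3 -m jog '[[1.6,-3.6,0,0,0,0],[1.6,-3.6,0,0,0,0],[1.6,-3.6,0,0,0,0],[1.6,-3.6,0,0,0,0],[1.6,-3.6,0,0,0,0]]' >/dev/null
python3 -m jog '[[0,0,2.4,0,0,0],[0,0,2.4,0,0,0],[0,0,2.4,0,0,0],[0,0,0,0,0,0],[0,0,0,0,0,0]]'
python3 -c "
from h import *
target((.5242,.3317),.043,180+RACKYAW)"
```

```text
time_s: 2.6
tcp_pos: [0.5193, 0.3285, 0.1497]
ee_rot: [[-0.285, -0.959, -0.002], [-0.959, 0.285, -0.003], [0.003, 0.001, -1.0]]
wrist_force: [-0.2, 0.1, 0.2]
gripper_width: 1.002
t 2.6 tcp [0.5193 0.3285 0.1497] shift cm [-0.47 -0.39 10.66] turn [ 0.06 -0.17 -0.04] F [-0.2  0.1  0.2] w 87.2 M [ 0.09 -0.09 -0.04]
```

```bash
python3 -m jog '[[-0.47,-0.39,2.0,0,-0.15,0],[0,0,2.2,0,0,0],[0,0,2.2,0,0,0],[0,0,2.2,0,0,0],[0,0,2.0,0,0,0]]' >/dev/null
python3 -m jog '[[0,0,0,0,0,0],[0,0,0,0,0,0],[0,0,0,0,0,0],[0,0,0,0,0,0],[0,0,0,0,0,0]]'
python3 -c "
from h import *
target((.5242,.3317),.043,180+RACKYAW);grab('scene','s1');grab('top','t1')
a=cv2.imread('pics/s1.png')[120:270,200:340];b=cv2.imread('pics/t1.png')[130:230,200:320]
cv2.imwrite('pics/c1.png',np.hstack([cv2.resize(a,(373,400),interpolation=2),cv2.resize(b,(427,356),interpolation=2)[:400] if 0 else cv2.resize(b,(427,400),interpolation=2)]))"
```

```text
time_s: 3.43
tcp_pos: [0.5256, 0.3336, 0.0466]
ee_rot: [[-0.285, -0.958, 0.003], [-0.958, 0.285, 0.005], [-0.006, -0.002, -1.0]]
wrist_force: [-0.4, 0.3, 1.1]
gripper_width: 1.004
t 3.4333 tcp [0.5256 0.3336 0.0466] shift cm [0.23 0.08 0.36] turn [-0.1   0.33 -0.09] F [-0.4  0.3  1.1] w 87.3 M [ 0.12 -0.   -0.02]
```

View pics/c1.png

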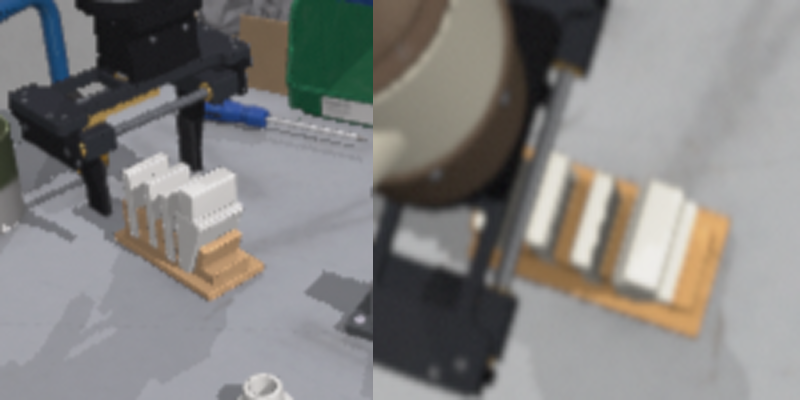

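The left view shows the open fingers straddling shim 1, at about (100,200) and (190,150). I'll correct the last 2 mm and close.

```bash
python3 -m jog '[[0.2,0.1,0.3,0,0.3,0],[0,0,0,0,0,0],[0,0,0,0,0,0],[0,0,0,0,0,0],[0,0,0,0,0,0]]' 3.5 >/dev/null
python3 -m jog '[[0,0,0,0,0,0],[0,0,0,0,0,0],[0,0,0,0,0,0],[0,0,0,0,0,0],[0,0,0,0,0,0]]' 
python3 -c "
from h import *
target((.5242,.3317),.043,180+RACKYAW)"
```

```text
time_s: 4.37
tcp_pos: [0.5232, 0.3311, 0.0415]
ee_rot: [[-0.286, -0.958, -0.001], [-0.958, 0.286, -0.002], [0.003, -0.0, -1.0]]
wrist_force: [0.2, -0.9, -0.0]
gripper_width: 0.478
t 4.3667 tcp [0.5232 0.3311 0.0415] shift cm [-0.08 -0.08 -0.15] turn [-0.   -0.15 -0.12] F [ 0.2 -0.9 -0. ] w 41.6 M [ 0.12 -0.14 -0.01]
```

```bash
python3 -m jog '[[0,0,-2.0,0,0,0],[0,0,-3.0,0,0,0],[0,0,-3.0,0,0,0],[0,0,-3.0,0,0,0],[0,0,0,0,0,0]]' >/dev/null
python3 -c "
from h import *
print(fixp(0,6)); target(fixp(0,6),.15,180+FIXYAW)"
```

```text
[0.5155906  0.05249634]
t 4.7833 tcp [0.5265 0.3338 0.1589] shift cm [27.29 -6.95  0.73] turn [ -0.52   0.38 -18.53] F [ 0.1  1.1 -0.1] w 42.0 M [ 0.19 -0.17  0.01]
```

```bash
python3 -m jog '[[3.4,-0.87,0,0,0,0],[3.4,-0.87,0,0,0,0],[3.4,-0.87,0,0,0,0],[3.4,-0.87,0,0,0,0],[3.4,-0.87,0,0,0,0]]' >/dev/null
python3 -m jog '[[3.4,-0.87,0,0,0,0],[3.4,-0.87,0,0,0,0],[3.4,-0.87,0,0,0,-6],[0,0,0,0,0,-6],[0,0,0,0,0,-6.5]]'  >/dev/null
python3 -m jog '[[0,0,0,0,0,0],[0,0,0,0,0,0],[0,0,0,0,0,0],[0,0,0,0,0,0],[0,0,0,0,0,0]]' 
python3 -c "
from h import *
target(fixp(0,6),.15,180+FIXYAW)
grab('scene','s2');grab('top','t2')
a=cv2.imread('pics/s2.png')[120:270,300:440];b=cv2.imread('pics/t2.png')[130:230,330:450]
cv2.imwrite('pics/c2.png',np.hstack([cv2.resize(a,(373,400),interpolation=2),cv2.resize(b,(427,400),interpolation=2)]))"
```

```text
time_s: 6.03
tcp_pos: [0.5122, 0.0513, 0.1522]
ee_rot: [[0.033, -0.999, -0.001], [-0.999, -0.033, -0.003], [0.002, 0.001, -1.0]]
wrist_force: [-0.4, -0.2, -1.1]
gripper_width: 0.478
t 6.0333 tcp [0.5122 0.0513 0.1522] shift cm [-0.11 -0.35  0.22] turn [ 0.06 -0.14 -0.13] F [-0.4 -0.2 -1.1] w 41.6 M [ 0.12 -0.01 -0.02]
```

View pics/c2.png

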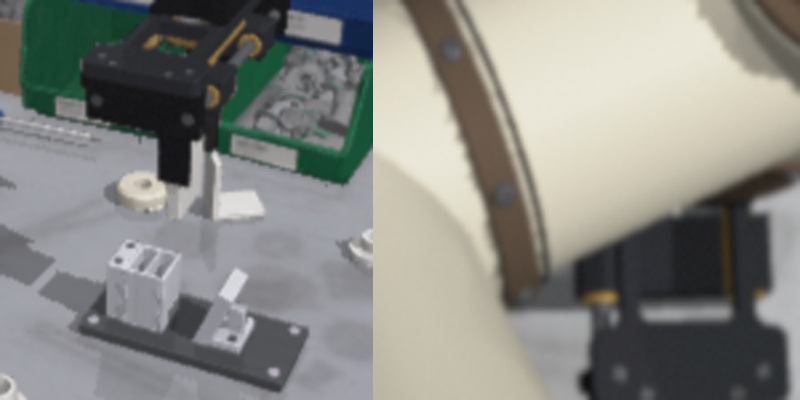

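```bash
python3 -m jog '[[0.05,-0.35,1.8,0,0,0],[0,0,1.8,0,0,0],[0,0,1.8,0,0,0],[0,0,1.8,0,0,0],[0,0,1.5,0,0,0]]' >/dev/null
python3 -m jog '[[0,0,0,0,0,0],[0,0,0,0,0,0],[0,0,0,0,0,0],[0,0,0,0,0,0],[0,0,0,0,0,0]]' 
python3 -c "
from h import *
target(fixp(0,5),.0435,180+FIXYAW)
grab('scene','s3')
a=cv2.imread('pics/s3.png')[150:270,300:440]
cv2.imwrite('pics/c3.png',cv2.resize(a,(700,600),interpolation=2))"
```

```text
time_s: 6.97
tcp_pos: [0.5164, 0.0506, 0.0664]
ee_rot: [[0.033, -0.999, 0.001], [-0.999, -0.033, -0.002], [0.002, -0.001, -1.0]]
wrist_force: [-0.6, -0.3, 0.2]
gripper_width: 0.479
t 6.9667 tcp [0.5164 0.0506 0.0664] shift cm [-0.1   0.08  2.29] turn [-0.08 -0.1  -0.11] F [-0.6 -0.3  0.2] w 41.7 M [ 0.03 -0.01 -0.03]
```

View pics/c3.png

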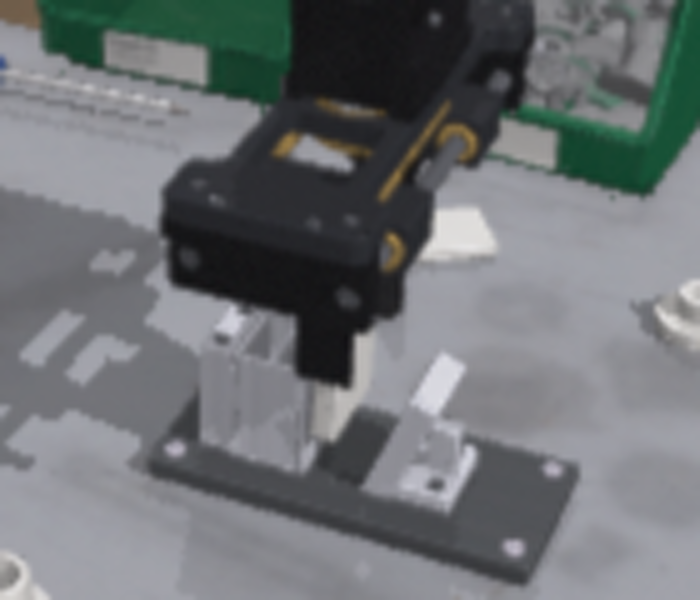

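The shim (tip near (330,430)) is between the tube and the stop, next to the tube. Lowering it.

```bash
python3 -m jog '[[0,0.08,0.5,0,0,0],[0,0,0.5,0,0,0],[0,0,0.5,0,0,0],[0,0,0.3,0,0,0],[0,0,0.2,0,0,0]]' 
python3 -m jog '[[0,0,0.15,0,0,0],[0,0,0.1,0,0,0],[0,0,0,0,0,0],[0,0,0,0,0,0],[0,0,0,0,0,0]]'
```

```text
time_s: 7.43
tcp_pos: [0.5145, 0.05, 0.0444]
ee_rot: [[0.033, -0.999, -0.002], [-0.999, -0.033, -0.003], [0.003, 0.002, -1.0]]
wrist_force: [0.3, -0.0, 0.3]
gripper_width: 0.482
time_s: 7.85
tcp_pos: [0.5148, 0.0501, 0.0434]
ee_rot: [[0.033, -0.999, -0.001], [-0.999, -0.033, -0.003], [0.003, 0.001, -1.0]]
wrist_force: [-1.2, -0.6, 4.4]
gripper_width: 0.478
```

```bash
python3 -m jog '[[-0.1,0,0,0,0,0],[-0.1,0,0,0,0,0],[-0.1,0,0,0,0,0],[0,0,0,0,0,0],[0,0,0,0,0,0]]' 
python3 -m jog '[[-0.1,0,0,0,0,0],[-0.1,0,0,0,0,0],[0,0,0,0,0,0],[0,0,0,0,0,0],[0,0,0,0,0,0]]'
```

```text
time_s: 8.27
tcp_pos: [0.5155, 0.0533, 0.0435]
ee_rot: [[0.034, -0.999, 0.001], [-0.999, -0.034, -0.002], [0.002, -0.001, -1.0]]
wrist_force: [0.1, -0.5, 6.4]
gripper_width: 0.476
time_s: 8.68
tcp_pos: [0.5156, 0.0542, 0.0435]
ee_rot: [[0.034, -0.999, 0.001], [-0.999, -0.034, -0.004], [0.004, -0.0, -1.0]]
wrist_force: [1.0, -6.4, 5.0]
gripper_width: 0.48
```

Contact with tube against the jaw: 6.4 N in y, at the y position expected. Releasing.

```bash
python3 -m jog '[[0.05,0,0,0,0,0],[0,0,0,0,0,0],[0,0,0,0,0,0],[0,0,0,0,0,0],[0,0,0,0,0,0]]' 7
python3 -m jog '[[0,0,-2,0,0,0],[0,0,-3,0,0,0],[0,0,-3,0,0,0],[0,0,-3,0,0,0],[0,0,0,0,0,0]]' 
python3 -c "
from h import *
grab('scene','s4')
a=cv2.imread('pics/s4.png')[150:270,300:440]
cv2.imwrite('pics/c4.png',cv2.resize(a,(700,600),interpolation=2))
# shim_2 rack pos avg, gripped 6mm toward -y of rack
ey=np.array([.284,.959]); m=np.array([.5167,.3077]); print(m); target(m-.006*ey,.16,180+RACKYAW)"
```

```text
time_s: 9.1
tcp_pos: [0.5146, 0.0549, 0.0425]
ee_rot: [[0.033, -0.999, -0.001], [-0.999, -0.033, -0.002], [0.002, 0.001, -1.0]]
wrist_force: [0.6, 0.3, -0.3]
gripper_width: 0.754
time_s: 9.52
tcp_pos: [0.5186, 0.0562, 0.159]
ee_rot: [[0.035, -0.999, 0.011], [-0.999, -0.035, 0.001], [-0.0, -0.011, -1.0]]
wrist_force: [0.6, 0.0, 0.2]
gripper_width: 0.805
[0.5167 0.3077]
t 9.5667 tcp [0.5169 0.0559 0.1561] shift cm [-24.59  -0.64  -0.38] turn [-0.39  0.07 18.43] F [ 0.8  0.5 -0.5] w 70.1 M [ 0.01 -0.04  0.01]
```

View pics/c4.png

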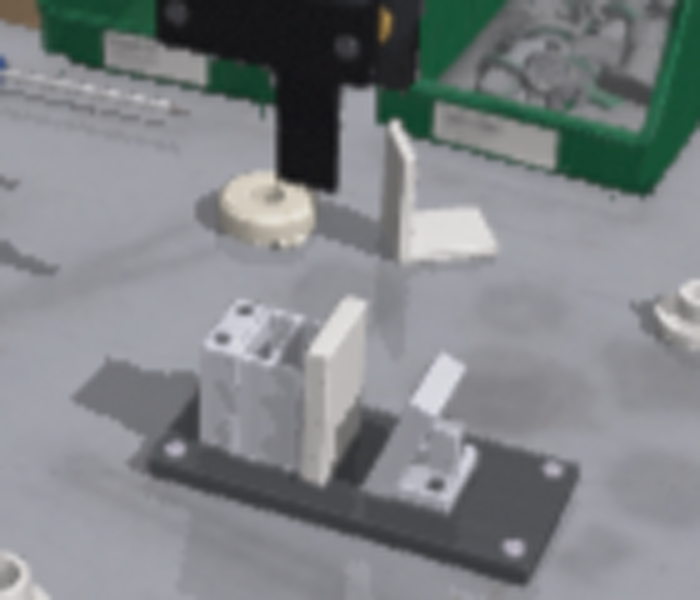

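Shim 1 stands upright against the tube, with clear gap to the stop. Fetching shim 2, gripped about 6 mm to its -y side so the pads miss shim 1.

```bash
python3 -m jog '[[-3.5,-0.1,0,0,0,0],[-3.5,-0.1,0,0,0,0],[-3.5,-0.1,0,0,0,0],[-3.5,-0.1,0,0,0,0],[-3.5,-0.1,0,0,0,0]]' >/dev/null
python3 -m jog '[[-3.5,-0.1,0,0,0,0],[-3.5,-0.1,0,0,0,6],[0,0,0,0,0,6],[0,0,0,0,0,6.4],[0,0,0,0,0,0]]'  >/dev/null
python3 -m jog '[[0,0,1,0,0,0],[0,0,1,0,0,0],[0,0,1,0,0,0],[0,0,0,0,0,0],[0,0,0,0,0,0]]' 
python3 -c "
from h import *
target((.5158,.3018),.043,180+RACKYAW)"
```

```text
time_s: 10.82
tcp_pos: [0.5133, 0.2991, 0.1208]
ee_rot: [[-0.284, -0.959, -0.003], [-0.959, 0.284, -0.005], [0.005, 0.001, -1.0]]
wrist_force: [0.6, -0.2, 0.2]
gripper_width: 0.804
t 10.8167 tcp [0.5133 0.2991 0.1208] shift cm [-0.37 -0.17  7.77] turn [ 0.07 -0.29 -0.01] F [ 0.6 -0.2  0.2] w 70.0 M [ 0.14 -0.07 -0.02]
```

```bash
python3 -m jog '[[-0.35,-0.17,0,0,0,0],[0,0,2,0,0,0],[0,0,2,0,0,0],[0,0,2,0,0,0],[0,0,1.6,0,0,0]]' >/dev/null
python3 -m jog '[[0,0,0,0,0,0],[0,0,0,0,0,0],[0,0,0,0,0,0],[0,0,0,0,0,0],[0,0,0,0,0,0]]'
python3 -c "
from h import *
target((.5158,.3018),.042,180+RACKYAW)"
```

```text
time_s: 11.65
tcp_pos: [0.517, 0.3033, 0.0476]
ee_rot: [[-0.284, -0.959, 0.001], [-0.959, 0.284, -0.001], [0.0, -0.001, -1.0]]
wrist_force: [0.6, 0.3, -0.6]
gripper_width: 0.806
t 11.65 tcp [0.517  0.3033 0.0476] shift cm [0.18 0.07 0.56] turn [-0.08 -0.01 -0.  ] F [ 0.6  0.3 -0.6] w 70.2 M [ 0.11 -0.08 -0.01]
```

```bash
python3 -m jog '[[0.13,0.07,0.45,0,0,0],[0,0,0,0,0,0],[0,0,0,0,0,0],[0,0,0,0,0,0],[0,0,0,0,0,0]]' >/dev/null
python3 -m jog '[[0,0,0,0,0,0],[0,0,0,0,0,0],[0,0,0,0,0,0],[0,0,0,0,0,0],[0,0,0,0,0,0]]' 3.5
python3 -c "
from h import *
target((.5158,.3018),.042,180+RACKYAW)"
```

```text
time_s: 12.48
tcp_pos: [0.5153, 0.3016, 0.0416]
ee_rot: [[-0.284, -0.959, -0.001], [-0.959, 0.284, -0.002], [0.003, -0.0, -1.0]]
wrist_force: [-0.2, -0.0, 0.4]
gripper_width: 0.51
t 12.4833 tcp [0.5153 0.3016 0.0416] shift cm [-0.04 -0.04 -0.04] turn [-0.   -0.15 -0.02] F [-0.2 -0.   0.4] w 44.4 M [ 0.11 -0.13  0.02]
```

```bash
python3 -m jog '[[0,0,0,0,0,0],[0,0,0,0,0,0],[0,0,0,0,0,0],[0,0,-1,0,0,0],[0,0,-2,0,0,0]]'
python3 -m jog '[[0,0,-3,0,0,0],[0,0,-3,0,0,0],[0,0,-2.5,0,0,0],[0,0,0,0,0,0],[0,0,0,0,0,0]]'
python3 -c "
from h import *
target(fixp(0,-9),.16,180+FIXYAW)"
```

```text
time_s: 12.9
tcp_pos: [0.5141, 0.3009, 0.07]
ee_rot: [[-0.285, -0.959, -0.004], [-0.959, 0.285, -0.005], [0.006, 0.003, -1.0]]
wrist_force: [0.4, 0.2, -0.7]
gripper_width: 0.475
time_s: 13.32
tcp_pos: [0.5159, 0.3025, 0.1592]
ee_rot: [[-0.284, -0.959, 0.002], [-0.959, 0.284, 0.001], [-0.002, -0.002, -1.0]]
wrist_force: [-0.6, -0.2, -0.3]
gripper_width: 0.475
t 13.3167 tcp [0.5159 0.3025 0.1592] shift cm [25.4  -7.56 -0.11] turn [ -0.13   0.07 -18.52] F [-0.6 -0.2 -0.3] w 41.3 M [ 0.06 -0.06 -0.03]
```

```bash
python3 -m jog '[[3.2,-0.95,0,0,0,0],[3.2,-0.95,0,0,0,0],[3.2,-0.95,0,0,0,0],[3.2,-0.95,0,0,0,0],[3.2,-0.95,0,0,0,0]]' >/dev/null
python3 -m jog '[[3.2,-0.95,0,0,0,0],[3.2,-0.95,0,0,0,-6],[3.0,-0.9,0,0,0,-6],[0,0,0,0,0,-6.5],[0,0,0,0,0,0]]'  >/dev/null
python3 -m jog '[[0,0,1,0,0,0],[0,0,1,0,0,0],[0,0,0,0,0,0],[0,0,0,0,0,0],[0,0,0,0,0,0]]' 
python3 -c "
from h import *
target(fixp(0,-10),.095,180+FIXYAW)"
```

```text
time_s: 14.57
tcp_pos: [0.5187, 0.0376, 0.1369]
ee_rot: [[0.035, -0.999, -0.002], [-0.999, -0.035, -0.003], [0.003, 0.002, -1.0]]
wrist_force: [-0.3, 0.8, -1.0]
gripper_width: 0.477
t 14.5667 tcp [0.5187 0.0376 0.1369] shift cm [0.09 0.25 4.19] turn [ 0.09 -0.17  0.03] F [-0.3  0.8 -1. ] w 41.5 M [ 0.07 -0.07  0.01]
```

```bash
python3 -m jog '[[0.1,0.25,1,0,0,0],[0,0,1,0,0,0],[0,0,1,0,0,0],[0,0,0,0,0,0],[0,0,0,0,0,0]]' >/dev/null
python3 -m jog '[[0,0,0,0,0,0],[0,0,0,0,0,0],[0,0,0,0,0,0],[0,0,0,0,0,0],[0,0,0,0,0,0]]' 
python3 -c "
from h import *
target(fixp(0,-10),.0435,180+FIXYAW)
grab('scene','s5')
a=cv2.imread('pics/s5.png')[150:270,300:440]
cv2.imwrite('pics/c5.png',cv2.resize(a,(700,600),interpolation=2))"
```

```text
time_s: 15.4
tcp_pos: [0.5164, 0.0359, 0.1076]
ee_rot: [[0.035, -0.999, -0.0], [-0.999, -0.035, -0.002], [0.002, 0.0, -1.0]]
wrist_force: [-0.4, -0.3, -0.4]
gripper_width: 0.477
t 15.4 tcp [0.5164 0.0359 0.1076] shift cm [-0.08  0.03  6.41] turn [ 0.01 -0.13 -0.01] F [-0.4 -0.3 -0.4] w 41.5 M [ 0.11 -0.05  0.  ]
```

View pics/c5.png

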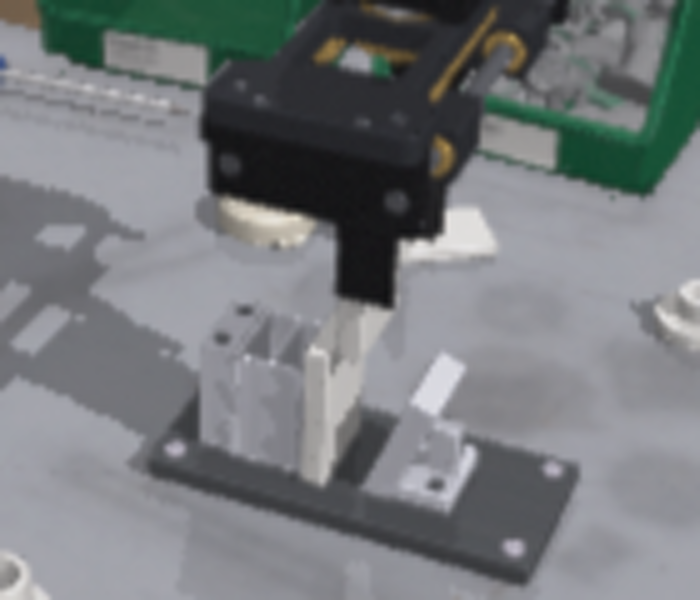

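Shim 2 (bottom near (350,330)) hangs just on the stop side of shim 1, and the pads clear it. Lowering in steps while watching the force.

```bash
python3 -m jog '[[-0.1,0,1,0,0,0],[0,0,1,0,0,0],[0,0,0.8,0,0,0],[0,0,0.6,0,0,0],[0,0,0,0,0,0]]'
python3 -m jog '[[0,0,0.5,0,0,0],[0,0,0.5,0,0,0],[0,0,0.4,0,0,0],[0,0,0.3,0,0,0],[0,0,0,0,0,0]]'
```

```text
time_s: 15.87
tcp_pos: [0.5149, 0.0363, 0.0712]
ee_rot: [[0.034, -0.999, -0.005], [-0.999, -0.034, -0.004], [0.004, 0.005, -1.0]]
wrist_force: [0.8, -0.3, -0.9]
gripper_width: 0.476
time_s: 16.28
tcp_pos: [0.5157, 0.0366, 0.0556]
ee_rot: [[0.034, -0.999, -0.002], [-0.999, -0.034, -0.003], [0.003, 0.002, -1.0]]
wrist_force: [-0.3, 0.5, -0.5]
gripper_width: 0.479
```

```bash
python3 -m jog '[[0,0,0.4,0,0,0],[0,0,0.4,0,0,0],[0,0,0.3,0,0,0],[0,0,0.0,0,0,0],[0,0,0,0,0,0]]'
python3 -m jog '[[0,0,0.15,0,0,0],[0,0,0.1,0,0,0],[0,0,0,0,0,0],[0,0,0,0,0,0],[0,0,0,0,0,0]]'
```

```text
time_s: 16.7
tcp_pos: [0.5161, 0.0366, 0.0451]
ee_rot: [[0.035, -0.999, -0.001], [-0.999, -0.035, -0.003], [0.003, 0.001, -1.0]]
wrist_force: [1.0, -0.6, -0.7]
gripper_width: 0.48
time_s: 17.12
tcp_pos: [0.5165, 0.0368, 0.0435]
ee_rot: [[0.035, -0.999, 0.0], [-0.999, -0.035, -0.002], [0.002, -0.0, -1.0]]
wrist_force: [-1.2, 0.5, 5.8]
gripper_width: 0.475
```

On the plate (5.8 N). Sliding +y to shim 1.

```bash
python3 -m jog '[[-0.1,0,0,0,0,0],[-0.1,0,0,0,0,0],[0,0,0,0,0,0],[0,0,0,0,0,0],[0,0,0,0,0,0]]' 
python3 -m jog '[[-0.1,0,0,0,0,0],[-0.1,0,0,0,0,0],[0,0,0,0,0,0],[0,0,0,0,0,0],[0,0,0,0,0,0]]'
```

```text
time_s: 17.53
tcp_pos: [0.5167, 0.0385, 0.0436]
ee_rot: [[0.035, -0.999, 0.001], [-0.999, -0.035, -0.003], [0.003, -0.001, -1.0]]
wrist_force: [-1.0, -1.6, 4.7]
gripper_width: 0.479
time_s: 17.95
tcp_pos: [0.5167, 0.0387, 0.0436]
ee_rot: [[0.035, -0.999, -0.0], [-0.999, -0.035, -0.005], [0.005, 0.0, -1.0]]
wrist_force: [2.2, -10.5, 5.7]
gripper_width: 0.476
```

```bash
python3 -m jog '[[0.15,0,0,0,0,0],[0,0,0,0,0,0],[0,0,0,0,0,0],[0,0,0,0,0,0],[0,0,0,0,0,0]]' 7
python3 -m jog '[[0,0,-2,0,0,0],[0,0,-3,0,0,0],[0,0,-3,0,0,0],[0,0,-3,0,0,0],[0,0,0,0,0,0]]' >/dev/null
python3 -m jog '[[-3.5,0,0,0,0,0],[-3.5,0,0,0,0,0],[-3.5,0,0,0,0,0],[-3.5,0,0,0,0,0],[-1,0,0,0,0,0]]' 8
python3 -c "
from h import *
grab('scene','s6');grab('top','t6')
a=cv2.imread('pics/s6.png')[200:265,320:425]
cv2.imwrite('pics/c6.png',cv2.resize(a,None,fx=7.5,fy=7.5,interpolation=2))
a=cv2.imread('pics/t6.png')[155:220,340:445]
cv2.imwrite('pics/c6t.png',cv2.resize(a,None,fx=7.5,fy=7.5,interpolation=2))"
```

```text
time_s: 18.37
tcp_pos: [0.516, 0.0395, 0.0426]
ee_rot: [[0.035, -0.999, -0.001], [-0.999, -0.035, -0.002], [0.002, 0.001, -1.0]]
wrist_force: [0.1, -0.5, -0.3]
gripper_width: 0.753
time_s: 19.2
tcp_pos: [0.5111, 0.1935, 0.1523]
ee_rot: [[0.039, -0.999, 0.001], [-0.999, -0.039, -0.001], [0.001, -0.001, -1.0]]
wrist_force: [-0.2, 0.2, 0.4]
gripper_width: 0.914
```

View pics/c6.png

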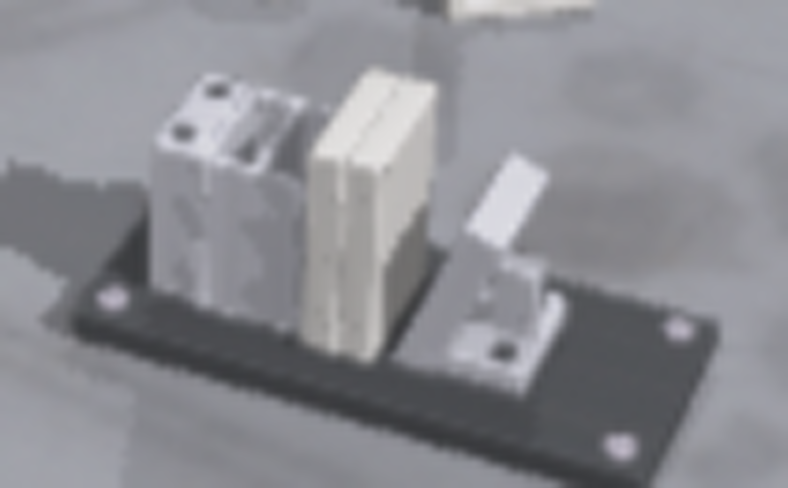

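View pics/c6t.png

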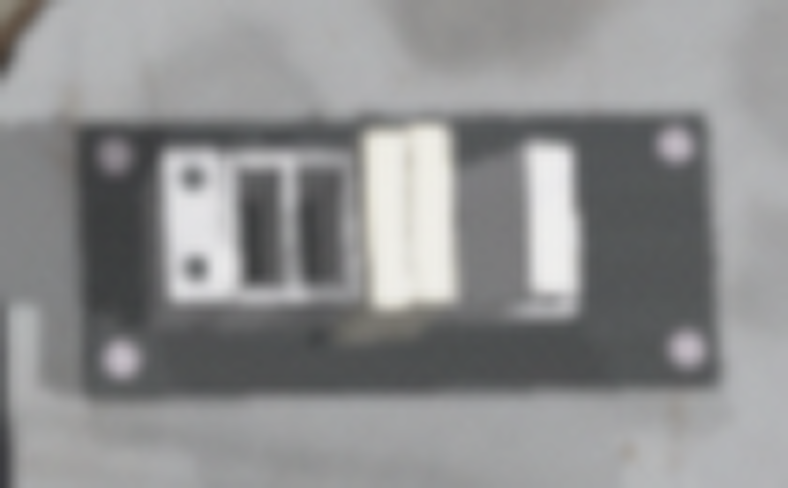

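Both views show two upright shims tight on the tube. The bottom gap left before the stop, at about (390,350) in the scene crop, is only a few mm, so a third 10 mm shim won't fit. Next is the wedge.

Run:
```python
from h import *
for n in('t0','t6'):
    c=load('top0' if n=='t0' else n); u=cv2.resize(c['frame'][150:222,220:310],None,fx=8,fy=8,interpolation=cv2.INTER_CUBIC); hsv=cv2.cvtColor(u,cv2.COLOR_RGB2HSV)
    for t in (213,217,221):
        m=((hsv[:,:,1]<40)&(hsv[:,:,2]>t)).astype(np.uint8)*255
        cs,_=cv2.findContours(m,cv2.RETR_EXTERNAL,cv2.CHAIN_APPROX_NONE)
        for k in cs:
            if cv2.contourArea(k)<5000: continue
            r=cv2.boxPoints(cv2.minAreaRect(k)); p=np.array([onz(c,*((q+.5)/8-.5+np.array([220,150])),.09)[:2] for q in r])*1000
            print(n,t,p.mean(0).round(1),np.linalg.norm(p[1]-p[0]).round(1),np.linalg.norm(p[2]-p[1]).round(1))
ey=np.array([.284,.959]);ex=np.array([.959,-.284])
print('rack coords rel shim3', [(np.array([503.2,253.6])-np.array([510,284]))@v for v in(ex,ey)])
target((.5,.25),.15,180+RACKYAW)
```

```text
t0 213 [500.3 252.2] 43.1 16.5
t0 213 [506.6 282.2] 38.6 7.5
t0 213 [515.6 304.9] 38.6 8.5
t0 213 [520.8 328.6] 38.7 8.2
t0 217 [500.3 252.3] 42.6 15.9
t0 217 [515.6 304.7] 38.0 8.2
t0 217 [520.8 328.6] 38.4 7.8
t0 221 [500.3 252.4] 42.1 15.2
t0 221 [515.5 304.8] 37.3 7.6
t0 221 [520.7 328.7] 37.9 7.3
t6 213 [551.3 291.8] 138.6 91.1
t6 217 [550.8 294. ] 133.5 84.2
t6 221 [550.8 296. ] 129.1 72.1
rack coords rel shim3 [np.float64(2.11239999999999), np.float64(-31.08480000000001)]
t 19.3 tcp [0.5107 0.1915 0.1519] shift cm [-5.89  0.85  0.18] turn [ 0.04 -0.15 18.69] F [ 0.5  0.9 -0.5] w 79.9 M [ 0.01 -0.03 -0.02]
```

```bash
python3 -m jog '[[-3,0.4,0,0,0,6],[-3,0.4,0,0,0,6],[0,0,0,0,0,6.5],[0,0,0,0,0,0],[0,0,0,0,0,0]]' >/dev/null
python3 -m jog '[[0,0,0,0,0,0],[0,0,0,0,0,0],[0,0,0,0,0,0],[0,0,0,0,0,0],[0,0,0,0,0,0]]' 
python3 -c "
from h import *
target((.5003,.2523),.06,180+RACKYAW)"
```

```text
time_s: 20.13
tcp_pos: [0.5041, 0.249, 0.1523]
ee_rot: [[-0.284, -0.959, -0.001], [-0.959, 0.284, -0.002], [0.003, -0.0, -1.0]]
wrist_force: [0.7, 0.6, 0.7]
gripper_width: 0.916
t 20.1333 tcp [0.5041 0.249  0.1523] shift cm [-0.23  0.46  9.23] turn [-0.   -0.15 -0.02] F [0.7 0.6 0.7] w 79.7 M [ 0.09 -0.01  0.01]
```

```bash
python3 -m jog '[[-0.23,0.46,1.5,0,0,0],[0,0,2,0,0,0],[0,0,2,0,0,0],[0,0,2,0,0,0],[0,0,1.4,0,0,0]]' >/dev/null
python3 -m jog '[[0,0,0,0,0,0],[0,0,0,0,0,0],[0,0,0,0,0,0],[0,0,0,0,0,0],[0,0,0,0,0,0]]' 
python3 -c "
from h import *
target((.5003,.2523),.06,180+RACKYAW);grab('scene','s7')
a=cv2.imread('pics/s7.png')[140:260,210:350]
cv2.imwrite('pics/c7.png',cv2.resize(a,(700,600),interpolation=2))"
```

```text
time_s: 20.97
tcp_pos: [0.5009, 0.2532, 0.0645]
ee_rot: [[-0.284, -0.959, 0.001], [-0.959, 0.284, -0.001], [0.001, -0.001, -1.0]]
wrist_force: [1.7, 0.5, 0.4]
gripper_width: 0.919
t 20.9667 tcp [0.5009 0.2532 0.0645] shift cm [0.1  0.03 0.45] turn [-0.08 -0.03 -0.  ] F [1.7 0.5 0.4] w 79.9 M [ 0.13 -0.09  0.03]
```

View pics/c7.png

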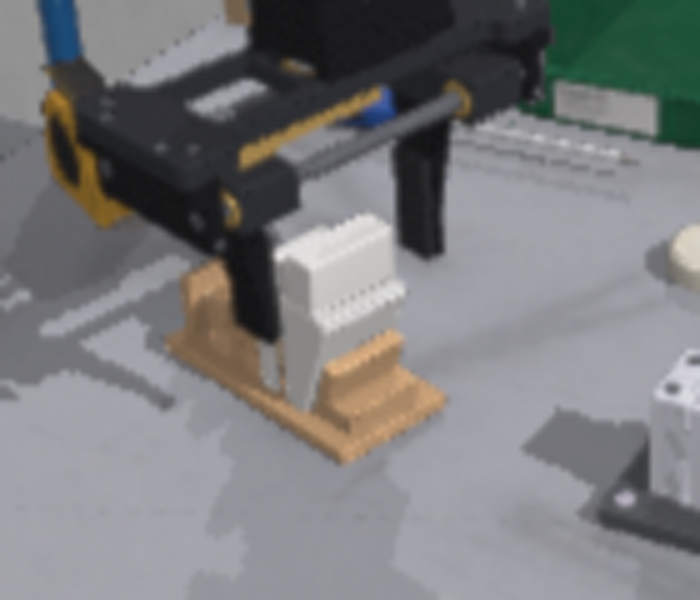

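The fingers straddle the wedge head at about (340,260). Closing on it.

```bash
python3 -m jog '[[0.05,0.03,0.35,0,0,0],[0,0,0,0,0,0],[0,0,0,0,0,0],[0,0,0,0,0,0],[0,0,0,0,0,0]]' >/dev/null
python3 -m jog '[[0,0,0,0,0,0],[0,0,0,0,0,0],[0,0,0,0,0,0],[0,0,0,0,0,0],[0,0,0,0,0,0]]' 4
python3 -m jog '[[0,0,0,0,0,0],[0,0,0,0,0,0],[0,0,0,0,0,0],[0,0,0,0,0,0],[0,0,0,0,0,0]]'
python3 -c "
from h import *
target((.5003,.2523),.06,180+RACKYAW)"
python3 -m jog '[[0,0,-2.5,0,0,0],[0,0,-3,0,0,0],[0,0,-3,0,0,0],[0,0,-2.5,0,0,0],[0,0,0,0,0,0]]'
python3 -c "
from h import *
target(fixp(0,-25),.18,180+FIXYAW)"
```

```text
time_s: 21.85
tcp_pos: [0.4998, 0.2523, 0.0597]
ee_rot: [[-0.284, -0.959, -0.001], [-0.959, 0.284, -0.003], [0.003, 0.0, -1.0]]
wrist_force: [-0.8, 0.7, -0.3]
gripper_width: 0.624
time_s: 22.27
tcp_pos: [0.4998, 0.2523, 0.0598]
ee_rot: [[-0.284, -0.959, -0.001], [-0.959, 0.284, -0.002], [0.003, -0.0, -1.0]]
wrist_force: [0.4, -0.2, 0.8]
gripper_width: 0.528
t 22.2667 tcp [0.4998 0.2523 0.0598] shift cm [-0.01 -0.05 -0.02] turn [-0.   -0.15 -0.01] F [ 0.4 -0.2  0.8] w 46.0 M [ 0.11 -0.12  0.04]
time_s: 22.68
tcp_pos: [0.5026, 0.2544, 0.1757]
ee_rot: [[-0.283, -0.959, 0.009], [-0.959, 0.283, 0.004], [-0.006, -0.007, -1.0]]
wrist_force: [0.6, -0.9, -0.6]
gripper_width: 0.529
t 22.6833 tcp [0.5026 0.2544 0.1757] shift cm [21.94 -7.94 -0.51] turn [ -0.46   0.27 -18.45] F [ 0.6 -0.9 -0.6] w 46.1 M [ 0.12 -0.18  0.03]
```

```bash
python3 -m jog '[[3.2,-1.15,0,0,0,0],[3.2,-1.15,0,0,0,0],[3.2,-1.15,0,0,0,0],[3.2,-1.15,0,0,0,0],[3.2,-1.15,0,0,0,0]]' >/dev/null
python3 -m jog '[[3.2,-1.15,0,0,0,0],[2.7,-1.0,0,0,0,-6],[0,0,0,0,0,-6],[0,0,0,0,0,-6.5],[0,0,0,0,0,0]]'  >/dev/null
python3 -m jog '[[0,0,0,0,0,0],[0,0,0,0,0,0],[0,0,0,0,0,0],[0,0,0,0,0,0],[0,0,0,0,0,0]]' 
python3 -c "
from h import *
target(fixp(0,-24),.135,180+FIXYAW)"
```

```text
time_s: 23.93
tcp_pos: [0.5134, 0.0205, 0.1703]
ee_rot: [[0.035, -0.999, -0.001], [-0.999, -0.035, -0.002], [0.002, 0.001, -1.0]]
wrist_force: [-0.3, 0.1, 0.0]
gripper_width: 0.526
t 23.9333 tcp [0.5134 0.0205 0.1703] shift cm [-0.2  -0.34  3.53] turn [ 0.05 -0.14 -0.02] F [-0.3  0.1  0. ] w 45.8 M [ 0.06 -0.04 -0.01]
```

```bash
python3 -m jog '[[-0.15,-0.33,1,0,0,0],[0,0,1,0,0,0],[0,0,1,0,0,0],[0,0,0,0,0,0],[0,0,0,0,0,0]]' >/dev/null
python3 -m jog '[[0,0,0,0,0,0],[0,0,0,0,0,0],[0,0,0,0,0,0],[0,0,0,0,0,0],[0,0,0,0,0,0]]' 
python3 -c "
from h import *
target(fixp(0,-24),.09,180+FIXYAW);grab('scene','s8')
a=cv2.imread('pics/s8.png')[150:270,300:440]
cv2.imwrite('pics/c8.png',cv2.resize(a,(700,600),interpolation=2))"
```

```text
time_s: 24.77
tcp_pos: [0.5167, 0.0218, 0.1407]
ee_rot: [[0.035, -0.999, -0.0], [-0.999, -0.035, -0.002], [0.002, 0.0, -1.0]]
wrist_force: [-0.9, -0.2, -0.2]
gripper_width: 0.528
t 24.7667 tcp [0.5167 0.0218 0.1407] shift cm [-0.09  0.01  5.07] turn [ 0.01 -0.13 -0.02] F [-0.9 -0.2 -0.2] w 45.9 M [ 0.08 -0.08  0.03]
```

View pics/c8.png

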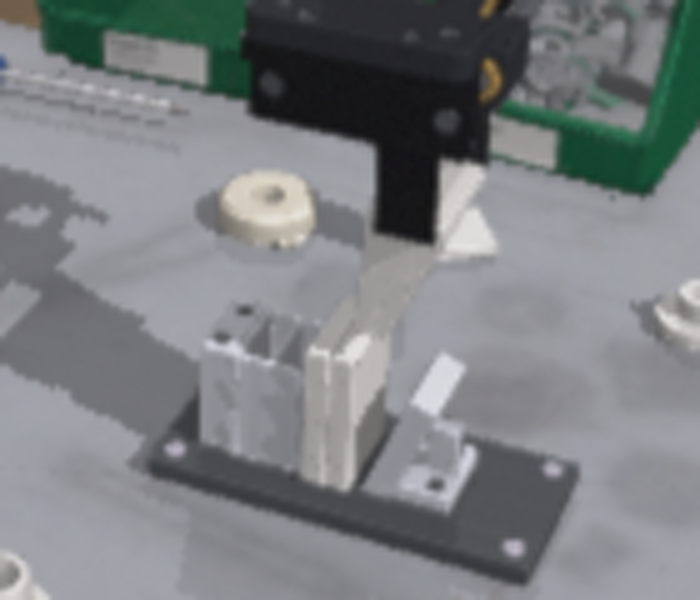

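```bash
python3 -m jog '[[0,0,0.8,0,0,0],[0,0,0.8,0,0,0],[0,0,0.4,0,0,0],[0,0,0,0,0,0],[0,0,0,0,0,0]]'
python3 -c "
from h import *
target(fixp(0,-24),.09,180+FIXYAW);grab('scene','s9')
a=cv2.imread('pics/s9.png')[200:265,320:425]
cv2.imwrite('pics/c9.png',cv2.resize(a,None,fx=7.5,fy=7.5,interpolation=2))"
```

```text
time_s: 25.23
tcp_pos: [0.5184, 0.0205, 0.1232]
ee_rot: [[0.037, -0.999, 0.003], [-0.999, -0.037, -0.005], [0.005, -0.003, -1.0]]
wrist_force: [-2.3, -4.3, 14.9]
gripper_width: 0.525
t 25.2333 tcp [0.5184 0.0205 0.1232] shift cm [-0.22  0.18  3.32] turn [-0.18 -0.3   0.11] F [-2.3 -4.3 14.9] w 45.7 M [-1.26  0.61 -0.06]
```

View pics/c9.png

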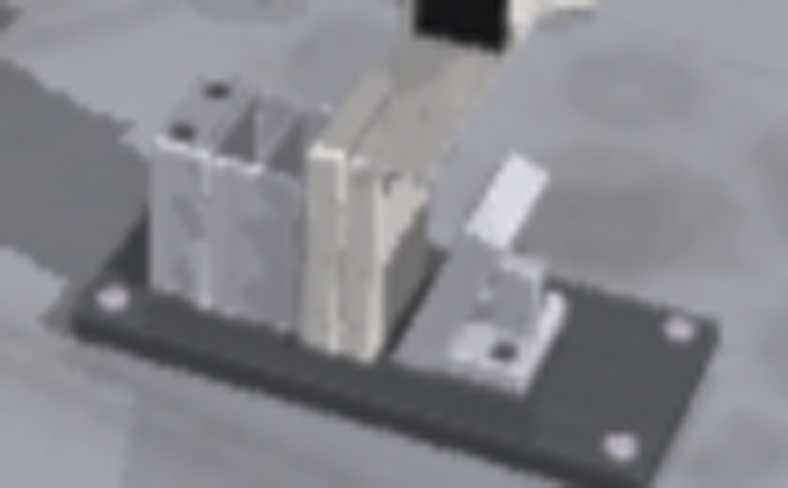

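It made contact at 14.9 N: the wedge's lower edge (near (390,185)) landed on shim 2's top. Backing up to measure again.

```bash
python3 -m jog '[[0,0,-0.8,0,0,0],[0,0,-1,0,0,0],[0,0,-0.8,0,0,0],[0,0,0,0,0,0],[0,0,0,0,0,0]]'
python3 -c "
from h import *
target(fixp(0,-24),.09,180+FIXYAW);c=grab('scene','s10');grab('top','t10')
a=cv2.imread('pics/s10.png')[170:265,320:425]
cv2.imwrite('pics/c10.png',cv2.resize(a,None,fx=6.3,fy=6.3,interpolation=2))
s=sense();R=np.array(s['ee_rot']);p=np.array(s['tcp_pos'])
# expected wedge pts: tool x=-y fix; wedge face at tool x -15, bottom tool z +52
for n,q in [('bot near +y',(-15,23,52)),('bot near -y',(-2.5,23,52)),('bot far -y',(-2.5,-23,52)),('bot far +y',(-15,-23,52))]:
    u=proj(c,p+R@np.array(q)/1000); print(n,u.round(1),((u-[320,170]+.5)*6.3).round())
for n,q in [('shim2 top near -y',(-21,-7,74)),('shim2 top far -y',(21,-7,74)),('shim1 top near +y',(-21,13,74)),('stop top near',(-18,-26.5,60)),('stop top far',(18,-26.5,60))]:
    u=proj(c,np.r_[fixp(*q[:2]),q[2]/1000]); print(n,((u-[320,170]+.5)*6.3).round())
"
```

```text
time_s: 25.7
tcp_pos: [0.5167, 0.022, 0.1465]
ee_rot: [[0.035, -0.999, -0.0], [-0.999, -0.035, -0.002], [0.002, 0.0, -1.0]]
wrist_force: [-0.4, -0.3, -0.1]
gripper_width: 0.523
t 25.7 tcp [0.5167 0.022  0.1465] shift cm [-0.07  0.    5.65] turn [ 0.01 -0.11 -0.01] F [-0.4 -0.3 -0.1] w 45.5 M [ 0.1  -0.09 -0.09]
bot near +y [372.2 215.2] [332. 288.]
bot near -y [378.6 216.8] [372. 298.]
bot far -y [386.8 204.3] [424. 219.]
bot far +y [380.7 202.8] [385. 210.]
shim2 top near -y [323. 335.]
shim2 top far -y [371. 263.]
shim1 top near +y [261. 318.]
stop top near [386. 383.]
stop top far [425. 319.]
```

View pics/c10.png

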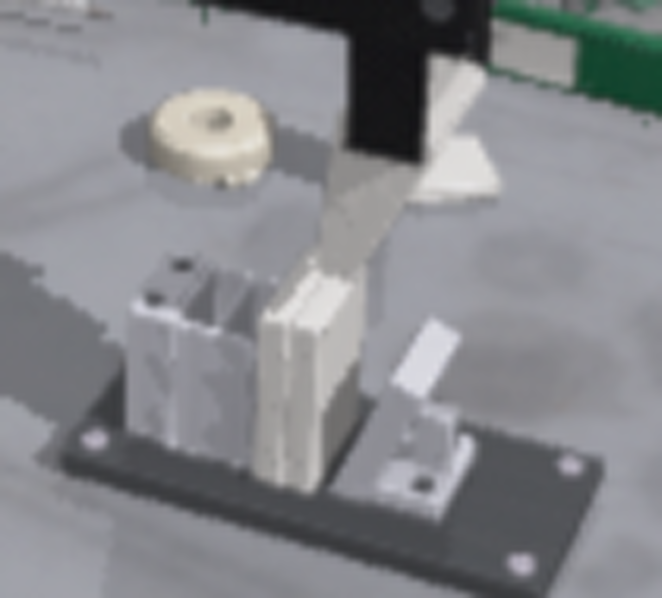

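```bash
python3 -c "
import cv2
for n in('s8','s10'):
    a=cv2.imread(f'pics/{n}.png')[190:250,355:405]
    cv2.imwrite(f'pics/z{n}.png',cv2.resize(a,None,fx=10,fy=10,interpolation=2))
a=cv2.hconcat([cv2.imread('pics/zs8.png')[:, :400],cv2.imread('pics/zs10.png')[:, :400]]);cv2.imwrite('pics/z8_10.png',a)
"
```

```text
(no output)
```

View pics/z8_10.png

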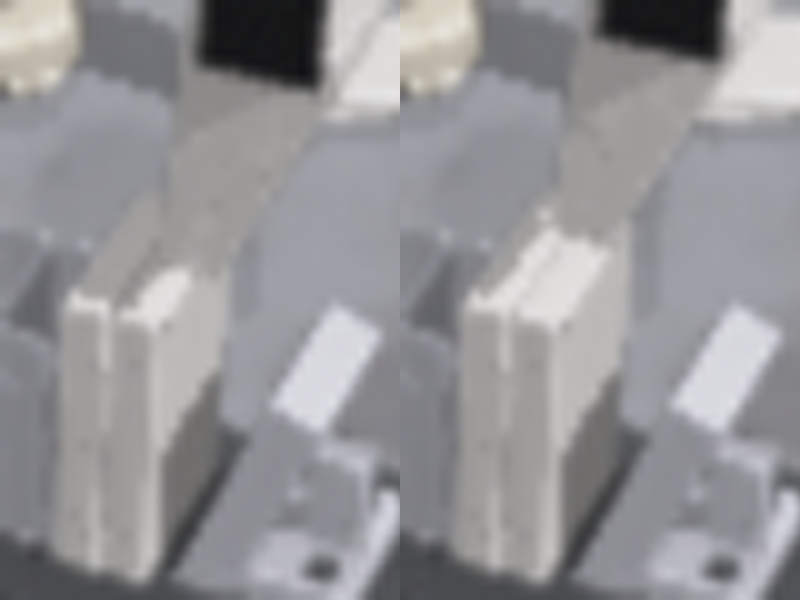

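Run:
```python
from h import *
c=load('s10')
a=np.radians(2);ex=np.array([np.cos(a),np.sin(a),0]);ey=np.array([-np.sin(a),np.cos(a),0]);O=np.r_[FO,0]
def onx(u,v,x):
    o,d=ray(c,u,v); t=(x/1000-(o-O)@ex)/(d@ex); p=o+t*d-O; return (np.array([p@ey,p[2]])*1000).round(1)
P=lambda x,y:(355+(x+.5)/10-.5,190+(y+.5)/10-.5)
for n,p,x in[('w10 left top',(172,40),-23),('w10 left mid',(163,130),-23),('w10 left bot',(153,235),-23),('w10 right bot',(205,243),-23),('w10 right up',(290,120),-23),('w10 right up2',(320,65),-23),
 ('w8 left top',(180,85),-23),('w8 left',(167,190),-23),('w8 right up',(320,110),-23),('w8 right lo',(240,240),-23),
 ('shim2 R top',(155,322),-21),('shim2 R mid',(153,450),-21),('shim2 R bot',(152,585),-21),('shim1 L top',(65,305),-21),('shim1 L bot',(53,560),-21)]:
    print(n,onx(*P(*p),x))
```

```text
w10 left top [ -6.3 140.1]
w10 left mid [ -5.5 120.5]
w10 left bot [-4.7 96.8]
w10 right bot [-14.9  98. ]
w10 right up [-29.4 129.2]
w10 right up2 [-34.1 142.2]
w8 left top [ -8.3 131. ]
w8 left [ -7.  107.6]
w8 right up [-34.8 132.9]
w8 right lo [-21.6 100.6]
shim2 R top [-5.4 75.6]
shim2 R mid [-6.4 45.4]
shim2 R bot [-7.8 12.2]
shim1 L top [12.8 74. ]
shim1 L bot [13.2 11.2]
```

The measurement shows the wedge tilted about 2–3° in the grip, bottom toward +y. It also slid up about 2–3 mm when it touched. I'll tip the tool by 3°, move to -y and try again.

```bash
python3 -m jog '[[0.2,0,0,0,1.5,0],[0.15,0,0,0,1.5,0],[0,0,0,0,0,0],[0,0,0,0,0,0],[0,0,0,0,0,0]]'
python3 -m jog '[[0,0,0,0,0,0],[0,0,0,0,0,0],[0,0,0,0,0,0],[0,0,0,0,0,0],[0,0,0,0,0,0]]'
python3 -c "
from h import *
grab('scene','s11')
a=cv2.imread('pics/s11.png')[190:250,355:405]
cv2.imwrite('pics/zs11.png',cv2.resize(a,None,fx=10,fy=10,interpolation=2))"
```

```text
time_s: 26.22
tcp_pos: [0.5165, 0.0183, 0.146]
ee_rot: [[0.035, -0.999, 0.0], [-0.998, -0.035, -0.054], [0.054, 0.002, -0.999]]
wrist_force: [-0.2, -0.0, -1.5]
gripper_width: 0.524
time_s: 26.63
tcp_pos: [0.5167, 0.0182, 0.1464]
ee_rot: [[0.034, -0.999, 0.001], [-0.998, -0.034, -0.055], [0.055, 0.001, -0.999]]
wrist_force: [-0.2, -0.1, -0.9]
gripper_width: 0.527
```

View pics/zs11.png

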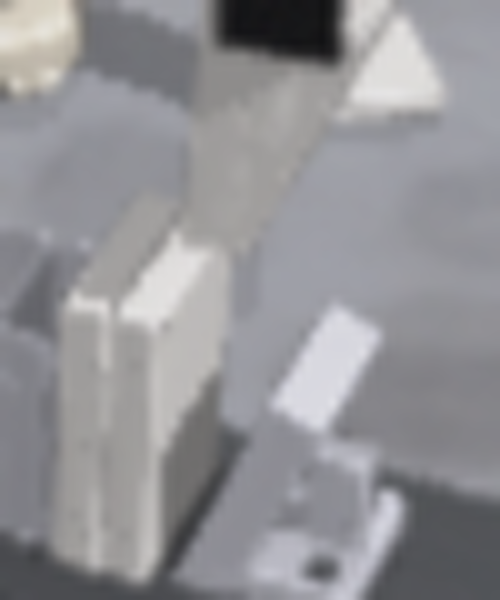

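The wedge edge, (200,60) to (190,235), is now close to vertical, and its bottom clears shim 2 toward the stop. Lowering.

```bash
python3 -m jog '[[-0.04,0,0.8,0,0,0],[-0.04,0,0.8,0,0,0],[-0.04,0,0.8,0,0,0],[0,0,0,0,0,0],[0,0,0,0,0,0]]'
python3 -m jog '[[0,0,0.3,0,0,0],[0,0,0,0,0,0],[0,0,0,0,0,0],[0,0,0,0,0,0],[0,0,0,0,0,0]]'
python3 -c "
from h import *
grab('scene','s12')
a=cv2.imread('pics/s12.png')[190:250,355:405]
cv2.imwrite('pics/zs12.png',cv2.resize(a,None,fx=10,fy=10,interpolation=2))"
```

```text
time_s: 27.1
tcp_pos: [0.5161, 0.0179, 0.1213]
ee_rot: [[0.035, -0.999, -0.001], [-0.998, -0.035, -0.056], [0.056, 0.003, -0.998]]
wrist_force: [0.4, -1.2, 0.7]
gripper_width: 0.527
time_s: 27.52
tcp_pos: [0.5169, 0.018, 0.1196]
ee_rot: [[0.035, -0.999, 0.002], [-0.998, -0.035, -0.055], [0.055, 0.0, -0.999]]
wrist_force: [-0.4, -0.4, -0.8]
gripper_width: 0.524
```

View pics/zs12.png

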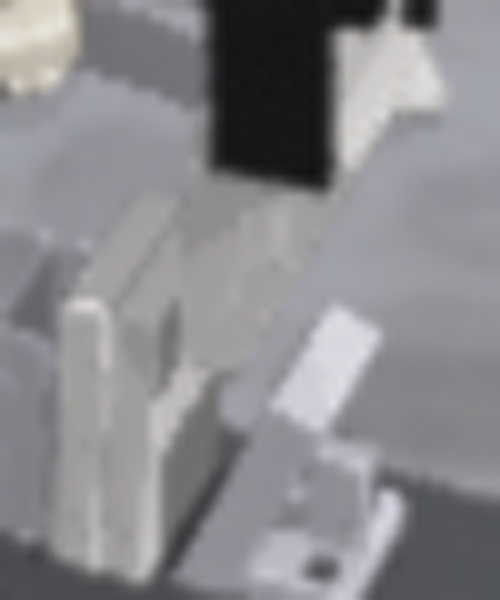

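The wedge bottom is now below shim 2's top with no contact force and a small gap to the shim. Continuing down.

```bash
python3 -m jog '[[-0.07,0,0.5,0,0,0],[-0.07,0,0.5,0,0,0],[-0.06,0,0.4,0,0,0],[0,0,0,0,0,0],[0,0,0,0,0,0]]'
python3 -m jog '[[-0.05,0,0.3,0,0,0],[0,0,0.2,0,0,0],[0,0,0,0,0,0],[0,0,0,0,0,0],[0,0,0,0,0,0]]'
```

```text
time_s: 27.98
tcp_pos: [0.5164, 0.0191, 0.1047]
ee_rot: [[0.035, -0.999, -0.0], [-0.998, -0.035, -0.055], [0.055, 0.002, -0.998]]
wrist_force: [-0.8, 0.1, -0.9]
gripper_width: 0.523
time_s: 28.4
tcp_pos: [0.5167, 0.0194, 0.1003]
ee_rot: [[0.035, -0.999, 0.001], [-0.998, -0.035, -0.055], [0.055, 0.001, -0.998]]
wrist_force: [0.3, -0.7, -0.7]
gripper_width: 0.524
```

```bash
python3 -m jog '[[-0.06,0,0.2,0,0,0],[-0.06,0,0.2,0,0,0],[-0.06,0,0,0,0,0],[0,0,0,0,0,0],[0,0,0,0,0,0]]'
python3 -m jog '[[-0.07,0,0.2,0,0,0],[-0.07,0,0.2,0,0,0],[0,0,0,0,0,0],[0,0,0,0,0,0],[0,0,0,0,0,0]]'
python3 -c "
from h import *
grab('scene','s13')
a=cv2.imread('pics/s13.png')[190:250,355:405]
cv2.imwrite('pics/zs13.png',cv2.resize(a,None,fx=10,fy=10,interpolation=2))"
```

```text
time_s: 28.82
tcp_pos: [0.5166, 0.021, 0.0961]
ee_rot: [[0.035, -0.999, 0.001], [-0.998, -0.035, -0.055], [0.055, 0.001, -0.998]]
wrist_force: [0.2, -0.2, -1.2]
gripper_width: 0.529
time_s: 29.23
tcp_pos: [0.5164, 0.0221, 0.092]
ee_rot: [[0.035, -0.999, 0.001], [-0.998, -0.035, -0.055], [0.055, 0.001, -0.998]]
wrist_force: [0.4, -0.6, -0.5]
gripper_width: 0.528
```

View pics/zs13.png

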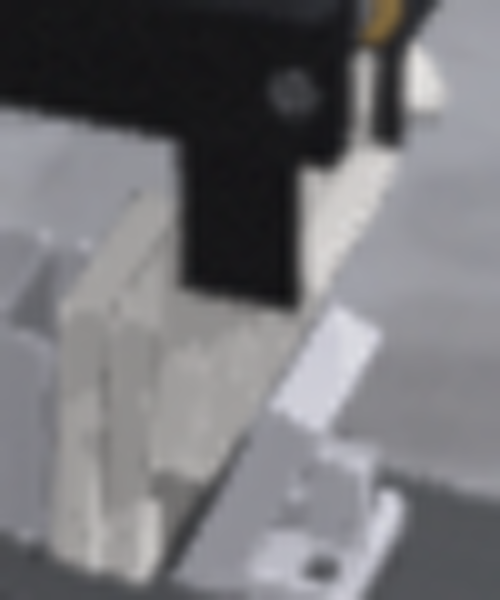

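The wedge is well into the gap and close to both faces. Continuing in small steps until it jams.

```bash
python3 -m jog '[[-0.04,0,0.15,0,0,0],[-0.04,0,0.15,0,0,0],[0,0,0.1,0,0,0],[0,0,0,0,0,0],[0,0,0,0,0,0]]'
python3 -m jog '[[-0.03,0,0.15,0,0,0],[0,0,0.1,0,0,0],[0,0,0,0,0,0],[0,0,0,0,0,0],[0,0,0,0,0,0]]'
```

```text
time_s: 29.7
tcp_pos: [0.5163, 0.0225, 0.0878]
ee_rot: [[0.034, -0.999, 0.0], [-0.998, -0.034, -0.055], [0.055, 0.001, -0.998]]
wrist_force: [0.4, -2.2, -2.4]
gripper_width: 0.525
time_s: 30.12
tcp_pos: [0.5166, 0.0228, 0.0861]
ee_rot: [[0.035, -0.999, 0.001], [-0.998, -0.035, -0.055], [0.055, 0.001, -0.998]]
wrist_force: [-1.7, -2.0, 5.6]
gripper_width: 0.527
```

```bash
python3 -m jog '[[0,0,0.1,0,0,0],[0,0,0.1,0,0,0],[0,0,0,0,0,0],[0,0,0,0,0,0],[0,0,0,0,0,0]]'
python3 -m jog '[[0,0,0.1,0,0,0],[0,0,0.1,0,0,0],[0,0,0,0,0,0],[0,0,0,0,0,0],[0,0,0,0,0,0]]'
python3 -c "
from h import *
target(fixp(0,-22),.08,182)"
```

```text
time_s: 30.53
tcp_pos: [0.5168, 0.023, 0.0858]
ee_rot: [[0.036, -0.999, 0.002], [-0.998, -0.036, -0.055], [0.055, -0.0, -0.998]]
wrist_force: [-5.4, -1.3, 15.0]
gripper_width: 0.525
time_s: 30.95
tcp_pos: [0.5171, 0.0232, 0.0853]
ee_rot: [[0.037, -0.999, 0.003], [-0.998, -0.037, -0.055], [0.055, -0.001, -0.998]]
wrist_force: [-8.6, 1.7, 24.7]
gripper_width: 0.525
t 30.95 tcp [0.5171 0.0232 0.0853] shift cm [-0.16  0.05  0.53] turn [-0.08 -3.17  0.1 ] F [-8.6  1.7 24.7] w 45.7 M [ 0.09  2.94 -0.06]
```

```bash
python3 -c "
from h import *
grab('scene','s14');grab('top','t14')
a=cv2.imread('pics/s14.png')[185:255,330:410]
cv2.imwrite('pics/zs14.png',cv2.resize(a,None,fx=8.5,fy=8.5,interpolation=2))"
```

```text
(no output)
```

View pics/zs14.png

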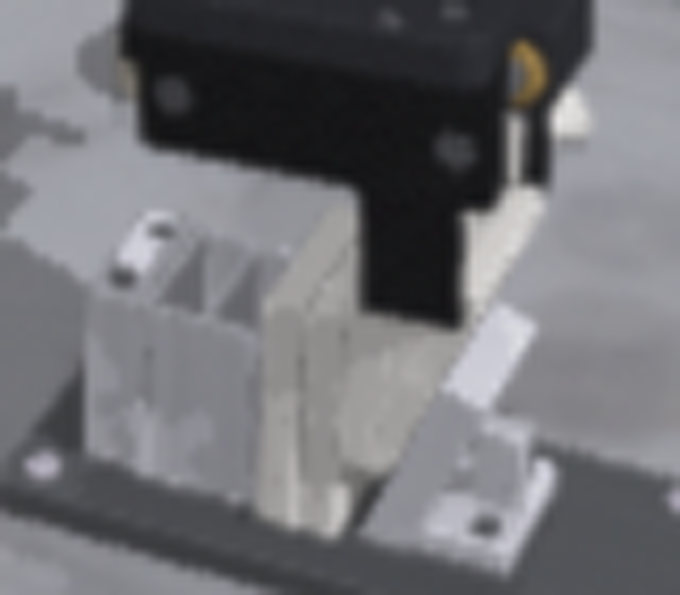

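The wedge sits between shim 2 and the stop, resisting with 25 N at a depth that fits the measured gap. I'll relieve the side force and press a little more to confirm the jam.

```bash
python3 -m jog '[[0,0.1,0.1,0,0,0],[0,0,0.1,0,0,0],[0,0,0,0,0,0],[0,0,0,0,0,0],[0,0,0,0,0,0]]'
python3 -m jog '[[0,0.05,0.1,0,0,0],[0,0,0,0,0,0],[0,0,0,0,0,0],[0,0,0,0,0,0],[0,0,0,0,0,0]]'
python3 -c "
from h import *
target(fixp(0,-22),.08,182)"
```

```text
time_s: 31.47
tcp_pos: [0.5172, 0.0234, 0.085]
ee_rot: [[0.037, -0.999, 0.006], [-0.998, -0.037, -0.055], [0.055, -0.004, -0.998]]
wrist_force: [-10.1, 4.0, 32.5]
gripper_width: 0.527
time_s: 31.88
tcp_pos: [0.5173, 0.0234, 0.0849]
ee_rot: [[0.037, -0.999, 0.007], [-0.998, -0.038, -0.055], [0.055, -0.005, -0.998]]
wrist_force: [-11.6, 3.3, 36.5]
gripper_width: 0.527
t 31.8833 tcp [0.5173 0.0234 0.0849] shift cm [-0.14  0.07  0.48] turn [-0.31 -3.15  0.15] F [-11.6   3.3  36.5] w 45.9 M [ 0.24  3.68 -0.11]
```

```bash
python3 -c "
from h import *
c=grab('scene','s15')
a=cv2.imread('pics/s15.png')[205:252,355:398]
a=cv2.resize(a,None,fx=12,fy=12,interpolation=cv2.INTER_CUBIC)
l=cv2.createCLAHE(3,(4,4)).apply(cv2.cvtColor(a,cv2.COLOR_BGR2GRAY));cv2.imwrite('pics/zs15.png',l)"
```

```text
(no output)
```

View pics/zs15.png

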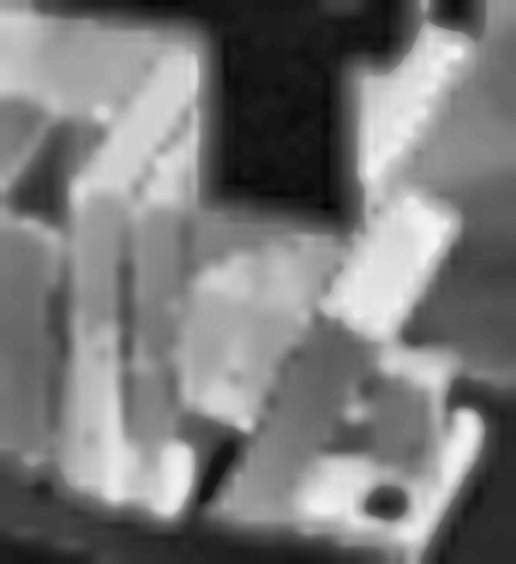

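Run:
```python
from h import *
c=load('s15')
a=np.radians(2);ex=np.array([np.cos(a),np.sin(a),0]);ey=np.array([-np.sin(a),np.cos(a),0]);O=np.r_[FO,0]
def onx(u,v,x):
    o,d=ray(c,u,v); t=(x/1000-(o-O)@ex)/(d@ex); p=o+t*d-O; return (np.array([p@ey,p[2]])*1000).round(1)
P=lambda x,y:(355+(x+.5)/12-.5,205+(y+.5)/12-.5)
for n,p,x in[('w L top',(190,215),-23),('w L bot',(182,410),-23),('w R bot',(245,430),-23),('w R up',(335,260),-23),('shim2 R top',(192,205),-21),('shim2 R bot',(190,505),-21),('shim1 L top',(75,190),-21),('shim1 L bot',(62,480),-21),('shim seam top',(127,210),-21),('shim seam bot',(122,490),-21),('stop top near',(325,305),-18),('stop bot',(205,510),-18)]: print(n,onx(*P(*p),x))
```

```text
w L top [-6.8 75.7]
w L bot [-7.3 36.9]
w R bot [-18.1  36.4]
w R up [-30.8  74.5]
shim2 R top [-6.3 76.2]
shim2 R bot [-8.9 16.2]
shim1 L top [13.3 73.1]
shim1 L bot [13.6 13.7]
shim seam top [ 4.4 71.9]
shim seam bot [ 3.  15.2]
stop top near [-28.2  61.4]
stop bot [-10.5  13.4]
```

```bash
python3 -m jog '[[0,0,0,0,0,0],[0,0,0,0,0,0],[0,0,0,0,0,0],[0,0,0,0,0,0],[0,0,0,0,0,0]]'
python3 -m jog '[[0,0,0,0,0,0],[0,0,0,0,0,0],[0,0,0,0,0,0],[0,0,0,0,0,0],[0,0,0,0,0,0]]'
```

```text
time_s: 32.35
tcp_pos: [0.5173, 0.0234, 0.0849]
ee_rot: [[0.037, -0.999, 0.007], [-0.998, -0.038, -0.055], [0.055, -0.005, -0.998]]
wrist_force: [-10.9, 3.1, 36.5]
gripper_width: 0.524
time_s: 32.77
tcp_pos: [0.5172, 0.0234, 0.0849]
ee_rot: [[0.037, -0.999, 0.007], [-0.998, -0.038, -0.055], [0.055, -0.005, -0.998]]
wrist_force: [-11.5, 1.7, 36.5]
gripper_width: 0.526
```

Force and pose are steady, so I'm handing in.

```bash
python3 -c "
from station import finish_job
print(finish_job())"
```

```text
the job is handed in; nothing more can be done
None
```

I stood shims 1 and 2 upright in the gap, pushing each one home until the tube pressed back against the jaw. The gap left at the bottom was only about 3–4 mm, so a third 10 mm shim would not fit. I then pushed the wedge in, thin end down, until it jammed, and handed in at about 33 s still gripping it and pressing down.

**Last checks:**
- **Jam:** the last 3 mm of commanded push moved the wedge only about 0.4 mm. The wrist force then held steady at about 36 N vertically with the gripper closed on the 46 mm head.
- **Wedge:** its upright face measured within 1° of vertical and its leaning face rose at 0.33 per mm, against 0.35 for the stop. Its underside was at about z = 37 mm, which fits the measured gap.
- **Tube:** I did not measure the tube-to-jaw contact in the images. It rests on the pushing forces (6 and 10 N) and where they were felt.

**What went wrong or disagreed:**
- **First wedge try:** it landed on shim 2's top edge with about 15 N and slid 2–3 mm up in the grip, where it sat slightly tilted. I backed off, tipped the tool 3° and re-entered cleanly, so the gripper finished tilted about 3°.
- **Side force:** about 11 N along x remains at the wrist.
- **Shim lean:** one picture reading suggests shim 2 leans by about 2°. Other edges in the same view disagree, so I put it down to measurement error.

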